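Clamp the glued box and keep it squeezed

ROBOT

A 6-joint arm with a two-finger parallel gripper is mounted at the origin on the work surface. World frame = base frame: x ahead of the robot, y to its left, z up, the work surface at z = 0. Lengths are in mm, angles in degrees, forces in N, time in s.
With the tool pointing down it reaches from about 350 to 850 mm from the base axis. Payload 8.1 kg.
Tool frame: the origin (TCP) lies between the finger pads; the fingertips stand 14 mm ahead of it and the grasp point (between the pads) lies 5 mm behind it; z points along the fingers, x is the direction in which the jaws open and shut, and the axes are right-handed (so a half turn about z gives the same grasp; the last joint's range is limited). The gripper opens to 85 mm and grips with 20 to 120 N. Pads are 22 mm wide; open, the fingers measure 114 mm over their backs; the gripper's body (76 mm by 85 mm) begins 54 mm behind the grasp point. The pads swing forward as they close: fully open they stand 13 mm farther back than shut.
Start: joints at [-80.867, 7.471, 85.268, -0, 87.261, -4.893], TCP at [145.438, -582.111, 208.392] pointing down, gripper open.
Joint ranges: [-169.43, 169.43], [-51.17, 129.36], [1.28, 143.12], [-76.62, 256.62], [0, 156.53], [-152.29, 152.29]. Speed limits (degrees/s): [136.94, 136.94, 159.86, 180, 180, 180].

INTERFACE

Orientations are given as [roll, pitch, yaw] about the fixed x, y, z axes, in that order (R = Rz(yaw) Ry(pitch) Rx(roll)).
In Python, from bench import r, vision, job gives the robot as it stands.
- The arm moves only by the tool send_rows, never from a script. Its arguments are lists of equal length, an entry for each row: "dp": the shift along the world's x, y, z in mm, a list of three; "rot": the turn, a rotation vector about the world's x, y, z in rad, a list of three. In form: {"dp": [[tx, ty, tz], ...], "rot": [[wx, wy, wz], ...]}. A call has 1 to 5 rows; each row is the pose to reach, as a shift and turn from the pose commanded when the call began; what a row does not reach only later rows make up. A row lasts 1/8 s, in which the tool goes at most 62.5 mm and 10.7 degrees, less where a joint would pass 70% of its speed; a pose out of reach is approached as far as the arm can. A call with a gripper value outside its range is refused whole. "jaw" is the finger opening in mm, from 0 to 85.4, set as the call begins (left out, the last holds). The fingers move at their own pace and stop on an object; "force" is the grip in N (left out, the last holds). Time passes only in rows, so rows that repeat a pose let the fingers close. It gives the time, the measured TCP pose, the force and the opening at its end, in the units of the state.
- r.sense(): the state, without advancing time (a new reading comes with each control period).
- vision.snapshot(name): name is "scene" or "top"; returns a dict with "pixels" (384x512x3 uint8, red, green, blue), "depth" (384x512 float32, mm along the optical axis (not along the pixel's ray), 0 where there is no reading), "intrinsics" (3x3 intrinsics, pixels), "k1" (the pictures are not rectified: a ray, as slopes to the right and down, at radius r is drawn at 1 + k1 r^2 times it, then the intrinsics apply), "world_from_camera" (4x4, takes a point from camera to world coordinates). Camera axes: x right, y down, z forward; pixel columns grow to the right and rows downward; lengths in mm; the calibration is good to about 2 mm. A picture is of the moment at which its call begins.
- job.hand_in(): hands the job in, once; it reports no verdict.
The state is a dict: "time": time; "joint_pos": joint angles; "qd": joint speeds; "joint_efforts": joint torques, N m; "tool_pos": TCP position; "tcp_rot": TCP orientation; "ft_force": force on the tool from outside, world axes, zero at the start; "wrist_torque": the same for the moment, N m; "finger_gap": finger opening in mm.
Only numpy, scipy, OpenCV 4.12 (cv2) and the standard library are available. Lean on these libraries where they do the work, as an engineer would, in place of code of your own. Each camera call takes 0.05 s, during which the arm holds its last target.

TASK

The lid of the small grey box has just been glued: stand the box upright and square on the bed of the squeeze clamp, between the sprung pad and the steel end stop, and let go of it. Then pump the clamp's two white levers (do not push the jaw along by hand) until the pad presses the box against the end stop and its green stem is pushed about half-way in, never nearly all the way, and finish while still squeezing the levers so that the pressure stays on. Leave the tin, the tweezers and the magnifier where they are.

Things in the scene. Friction and masses are not known exactly. Their poses are not given: they have to be found in the camera images.
- clamp: Grey squeeze clamp fixed to the desk: base 310 mm long (local x -160 to +150), 60 wide. Origin mid underside, on a 3 mm mat covering the work area; z up; local +x runs from the levers to the end stop. The bed (base top, where the box stands) is 12 mm above the origin, free between pad and stop. Lever housing: x -121 to -59, 97 mm high, 45 wide
- stop: Steel end stop of the clamp, an upright plate 15 mm thick, 50 mm wide, 40 mm high. Origin at the foot of its inner face (always at clamp x = +135 mm, at bed height); axes as the clamp's; the face looks to the clamp's -x, towards the pad
- pad_face (a point): Centre of the black rubber pad's front face (30 mm wide, 26 mm high), 28 mm above the clamp's origin; it looks to the clamp's +x
- pad_press (a joint): How far the sprung pad is pushed back into the jaw, in m: 0 = fully out (16 mm of green stem shows behind the pad), 0.016 = fully in (no green left). It takes 1.5 N to start and 0.5 N more for each mm
- jaw_travel (a joint): How far the jaw (toothed rod, aluminium nose and pad) has moved to the clamp's +x, in m, 0 to 0.08. With the pad fully out its face is at clamp x = 30 mm + this value. The rod slides with 4 N of friction and stays where it is left; when the levers open, pressure on the pad pushes it back with them, down to 0 to 5 mm of pad travel; the next squeeze starts from there
- jaw: The clamp's jaw: aluminium nose block 20 x 30 x 26 mm (clamp x, y, z) on the steel rod, carrying the pad. Origin on the rod's axis, 28 mm above the clamp's origin, 8 mm behind the nose's front and 30 mm behind the face of the fully extended pad; axes as the clamp's
- lever_a_angle (a joint): Angle of the two white levers, rad: 0 = sprung open, 0.32 = fully squeezed (a stop). Geared together, they turn equally towards each other; springs reopen them. Squeezing drives the jaw by a ratchet with 6 mm teeth: about 12 mm a full squeeze (42 mm per rad after up to 6 mm lost motion); it slips back over the teeth as they open. Takes 5 to 10 N at each bar
- grip_a (a point): Centre of the white round cross bar at the top of lever a, 44 mm above its pivot: 14 mm diameter, 26 mm long across the clamp (y). Squeezed towards the clamp's -x
- grip_b (a point): Centre of the same bar on lever b, squeezed towards the clamp's +x. Over their outer sides the two bars measure 64 mm open and 36 mm fully squeezed
- squeeze_mid (a point): Fixed point midway between the two white bars, 129 mm above the clamp's origin (height of the bars' centres). Nothing but the levers stands higher than 32 mm below it
- grey_box: Closed grey plastic box, 50 mm long (x), 44 mm wide (y), 30 mm high, 60 to 130 g, with a dark seam and a small white snap latch on one long side (flush). Origin at the centre of its underside. It goes into the clamp with its length (x) along the clamp's x, either way round; grasp it across its width
- tin: Round tin with brass lid, 56 mm diameter, 32 mm high; bystander. Origin under its centre
- tweezers: Steel tweezers lying flat, 120 mm long, 8 mm high; bystander. Origin under the middle
- magnifier: Round glass magnifier on a stand, base 70 x 70 mm, about 90 mm high; bystander. Origin under the base
- lever_a: White lever nearer the end stop. Origin at its pivot, 85 mm above the clamp's origin, at clamp x = -72 mm; the top 55 mm stand above the pivot
- lever_b: The other white lever, its mirror image, pivot at clamp x = -108 mm
Mind the look-alikes: they are no part of the job. There is more than one size of the grey_box; the one meant has the size given above.

How it is judged:
By the outcome, as a careful person would: the job done as asked, in the order asked, and still so for the second after the job is handed in, while the arm keeps its last pose, push and grip.
It also fails if it takes over 61 s, if anything falls off the work surface, if the arm or the gripper's body presses on something with over 40 N, if the wrist force passes 120 N, or if a joint passes its speed limit or range.

## Working session

There is one attempt and no reset: what is moved stays moved. The work goes in short steps, Python scripts to look and compute and a tool call to move; the robot and the scene stay as the last step left them, time stands still between calls to the robot, and variables do not carry over. Pictures are saved under pics/ and viewed, and the job is handed in when it is done.

Besides the shell and the picture viewer there is one more tool, called as name(argument=value, ...) on one line, values as JSON. send_rows: Moves the arm, as the interface text tells. Its arguments: {"type":"object","properties":{"dp":{"type":"array"},"rot":{"type":"array"},"jaw":{"type":"number"},"force":{"type":"number"}},"required":["dp","rot"]}

```bash
ls; mkdir -p pics; python3 - <<'E'
from bench import r, vision, job
import cv2,pickle
print(r.sense())
for n in ["scene","top"]:
    s=vision.snapshot(n); pickle.dump(s,open(f"{n}0.pkl","wb"))
    cv2.imwrite(f"pics/{n}0.png",cv2.resize(s["pixels"][:,:,::-1],(800,600),interpolation=cv2.INTER_CUBIC))
    print(s["intrinsics"],s["k1"],s["world_from_camera"])
E
```

```text
pics
{'time': 0.0, 'joint_pos': array([-8.08688931e+01,  7.51378329e+00,  8.53310928e+01, -5.24519372e-04,
        8.72609316e+01, -4.89163360e+00]), 'qd': array([ 0.0649478 ,  0.05873806, -0.15070372,  0.00049444,  0.06226333,
        0.00717529]), 'joint_efforts': array([-1.64214703e-04, -5.69409156e+01, -5.00552666e+01, -4.49265031e-05,
        1.51324173e-02, -3.42735359e-05]), 'tool_pos': array([ 145.32139199, -581.51738175,  207.34089789]), 'tcp_rot': array([-1.79991500e+02,  1.05466907e-01, -7.59772261e+01]), 'ft_force': array([0.35268224, 1.0665744 , 0.70691208]), 'wrist_torque': array([-0.01369972,  0.03478863,  0.01642445]), 'finger_gap': 85.11814566561425}
[[439.06052253   0.         250.96111348]
 [  0.         439.06052253 181.92696948]
 [  0.           0.           1.        ]] 0.008459693092932416 [[ 6.03868045e-01  6.03189608e-01 -5.21062071e-01  1.09123351e+03]
 [ 7.96882874e-01 -4.42163294e-01  4.11666500e-01 -3.65649554e+02]
 [ 1.79184325e-02 -6.63817685e-01 -7.47679752e-01  8.23539772e+02]
 [ 0.00000000e+00  0.00000000e+00  0.00000000e+00  1.00000000e+00]]
[[379.50201971   0.         260.11013059]
 [  0.         379.50201971 192.85577816]
 [  0.           0.           1.        ]] 0.003470316364909216 [[ 2.65809022e-04 -9.97516753e-01  7.04290923e-02  5.00450595e+02]
 [-9.99971884e-01  2.62653883e-04  7.49410762e-03  5.49791247e+00]
 [-7.49399637e-03 -7.04291042e-02 -9.97488637e-01  1.19358013e+03]
 [ 0.00000000e+00  0.00000000e+00  0.00000000e+00  1.00000000e+00]]
```

```bash
cat > h.py <<'E'
import numpy as np,pickle,cv2
def load(f): return pickle.load(open(f,"rb"))
def cloud(s):
    K=s["intrinsics"];d=s["depth"];h,w=d.shape
    u,v=np.meshgrid(np.arange(w),np.arange(h))
    x=(u-K[0,2])/K[0,0];y=(v-K[1,2])/K[1,1]
    xu,yu=x.copy(),y.copy()
    for _ in range(10):
        f=1+s["k1"]*(xu**2+yu**2);xu=x/f;yu=y/f
    P=np.stack([xu*d,yu*d,d,np.ones_like(d)],-1)
    W=P@np.array(s["world_from_camera"]).T
    W=W[...,:3];W[d==0]=np.nan
    return W
def ray(s,u,v):
    K=s["intrinsics"];x=(u-K[0,2])/K[0,0];y=(v-K[1,2])/K[1,1];a,b=x,y
    for _ in range(10):
        f=1+s["k1"]*(a*a+b*b);a=x/f;b=y/f
    T=np.array(s["world_from_camera"]);return T[:3,3],T[:3,:3]@np.array([a,b,1])
def atz(s,u,v,z):
    o,d=ray(s,u,v);return o+d*(z-o[2])/d[2]
def proj(s,p):
    T=np.linalg.inv(np.array(s["world_from_camera"]));q=T[:3,:3]@p+T[:3,3]
    a,b=q[0]/q[2],q[1]/q[2];f=1+s["k1"]*(a*a+b*b);K=s["intrinsics"]
    return K[0,0]*a*f+K[0,2],K[1,1]*b*f+K[1,2]
E
```

```text
(no output)
```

View pics/scene0.png

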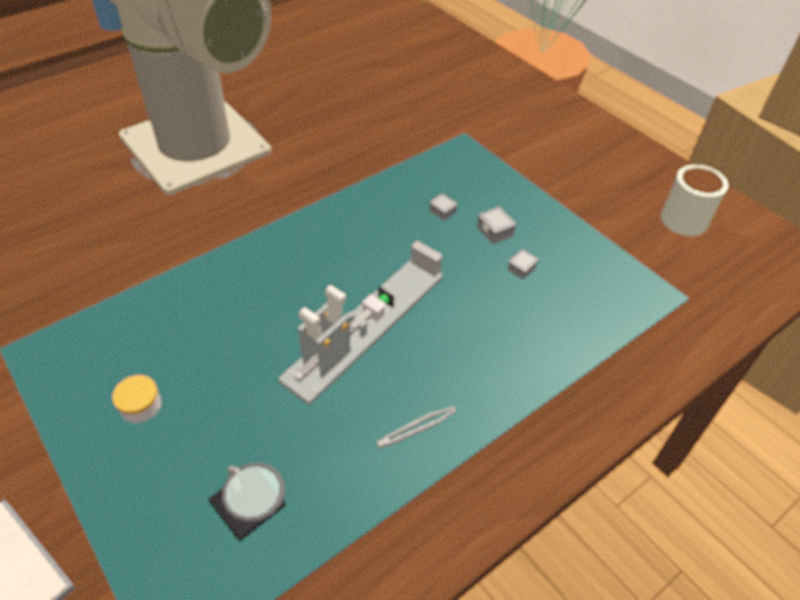

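View pics/top0.png

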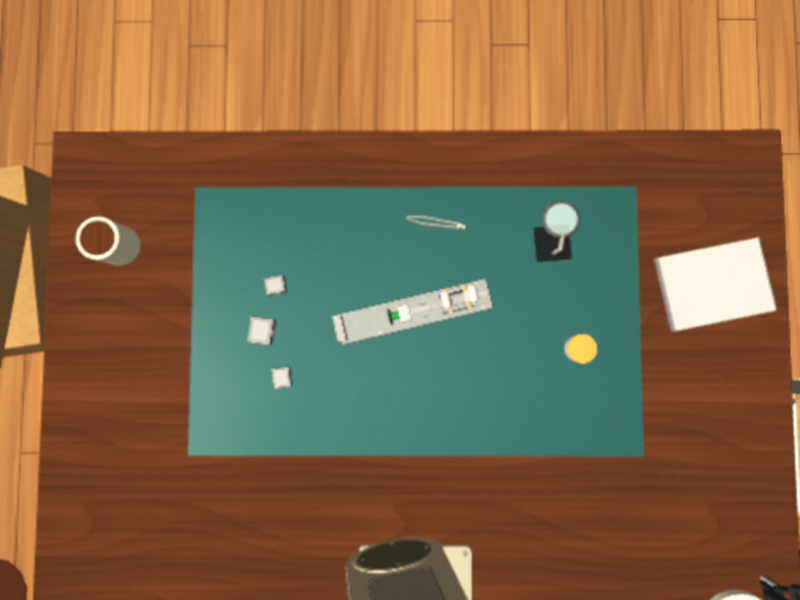

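The scene view shows the clamp from (300,390) to the stop at (428,258), with three grey boxes at (443,205), (497,223) and (523,263). In the top view the largest box is at (261,331). Now measuring.

```bash
python3 - <<'E'
from h import *
k=512/800
for n in ["top0","scene0"]:
    s=load(n+".pkl");W=cloud(s)
    print(n,"mat",np.nanmedian(W[180:280,130:160,2]) if n=="top0" else "")
    # height-based components
    z=W[...,2]; 
    m=((z>14)&(z<200)&(W[...,0]>250)&(W[...,0]<800)&(abs(W[...,1])<480)).astype(np.uint8)
    c,l,st,ce=cv2.connectedComponentsWithStats(m,connectivity=4)
    for i in range(1,c):
        if st[i,4]<25: continue
        p=W[l==i]; zt=np.percentile(p[:,2],90)
        top=p[abs(p[:,2]-zt)<5]
        print(st[i], "mean",p.mean(0).round(1),"ztop",zt.round(1),"top rect",[np.round(a,1) for a in cv2.minAreaRect(top[:,:2].astype(np.float32))])
s=load("top0.pkl");im=s["pixels"][:,:,::-1]
cv2.imwrite("pics/tb.png",cv2.resize(im[165:260,150:220],None,fx=6,fy=6,interpolation=cv2.INTER_CUBIC))
cv2.imwrite("pics/tc.png",cv2.resize(im[170:230,205:325],None,fx=6.5,fy=6.5,interpolation=cv2.INTER_CUBIC))
s=load("scene0.pkl");im=s["pixels"][:,:,::-1]
a=cv2.resize(im[110:190,265:355],None,fx=6,fy=6,interpolation=cv2.INTER_CUBIC)
cv2.imwrite("pics/sb.png",a)
cv2.imwrite("pics/sc.png",cv2.resize(im[145:265,170:295],None,fx=4.9,fy=4.9,interpolation=cv2.INTER_CUBIC))
E
```

```text
top0 mat 2.526955170623296
[347 128  24  36 513] mean [ 729.2 -276.3   83.6] ztop 93.5 top rect [array([ 734.7, -275.4]), array([68.8, 67.3]), np.float64(25.3)]
[170 176  14  12 135] mean [617.5 274.3  24.9] ztop 27.7 top rect [array([617.9, 275.6]), array([32.6, 36.5]), np.float64(7.7)]
[244 178  70  33 971] mean [576.5 -46.7  47. ] ztop 119.2 top rect [array([ 588.9, -100.3]), array([15.4,  1.9]), np.float64(17.7)]
[213 197  30  23 331] mean [537.8 118.7  27. ] ztop 55.4 top rect [array([530.6, 143. ]), array([49. , 15.3]), np.float64(14.1)]
[159 202  17  19 257] mean [526.8 299.   31.6] ztop 35.2 top rect [array([527.2, 300.9]), array([44. , 49.7]), np.float64(81.7)]
[362 214  20  18 283] mean [ 492.7 -326.    34.2] ztop 37.3 top rect [array([ 492. , -326.8]), array([53.1, 51.6]), np.float64(89.6)]
[175 235  12  13 135] mean [435.5 258.9  24.4] ztop 27.7 top rect [array([435.3, 259.5]), array([36.6, 30.9]), np.float64(1.9)]
scene0 mat 
[274 124  18  15 159] mean [435.5 257.6  23.4] ztop 26.8 top rect [array([432.3, 260.1]), array([37.9, 33.5]), np.float64(10.3)]
[305 132  25  21 329] mean [528.3 296.7  29.5] ztop 34.3 top rect [array([524.9, 300.4]), array([46.8, 53. ]), np.float64(82.3)]
[ 178  154  105  102 3172] mean [575.  -23.9  47.4] ztop 101.5 top rect [array([583.5, -82. ]), array([41.2, 62.3]), np.float64(13.1)]
[325 160  19  16 184] mean [617.8 273.6  23.5] ztop 27.1 top rect [array([616.1, 276. ]), array([32.9, 39.5]), np.float64(11.2)]
[ 72 241  29  27 607] mean [ 496.5 -328.2   31.7] ztop 35.6 top rect [array([ 491.9, -327.5]), array([56. , 55.1]), np.float64(4.3)]
[ 142  297   40   38 1214] mean [ 735.1 -277.1   89.4] ztop 91.3 top rect [array([ 735. , -276.4]), array([68.3, 68.8]), np.float64(57.8)]
```

View pics/tb.png

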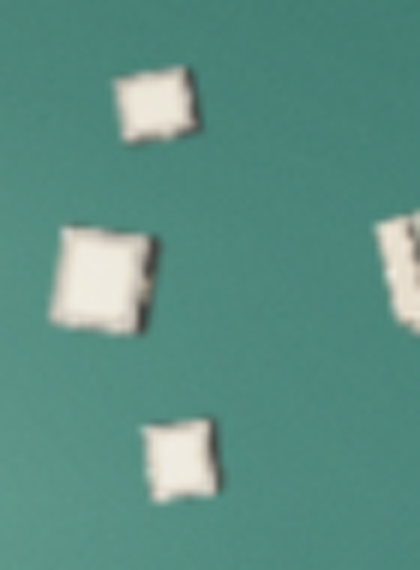

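View pics/tc.png

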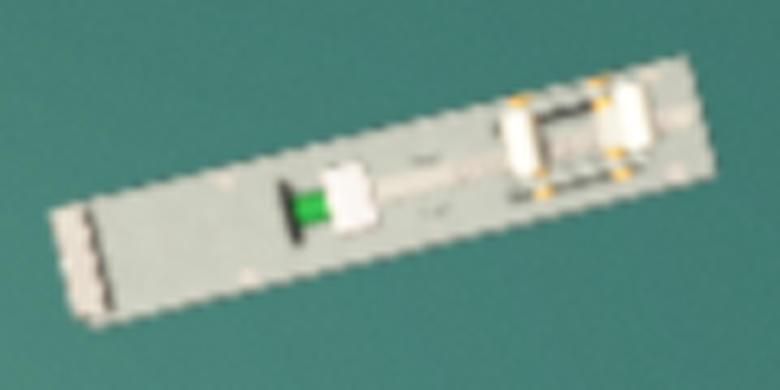

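View pics/sb.png

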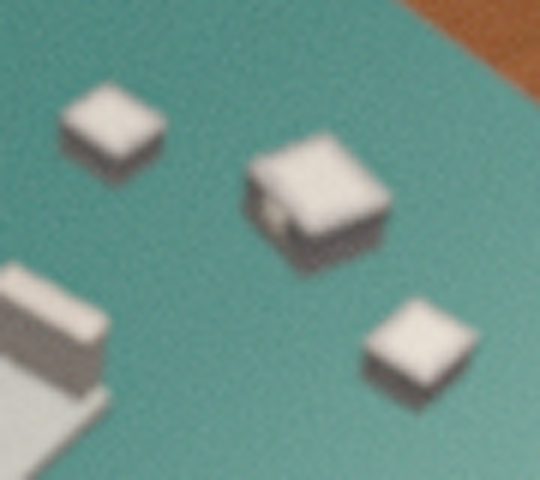

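View pics/sc.png

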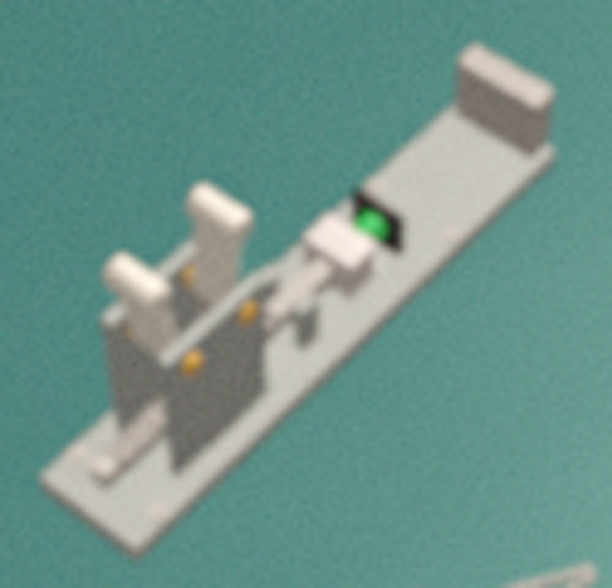

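```bash
cat >> h.py <<'E'
def gray_mask(s):
    hsv=cv2.cvtColor(s["pixels"],cv2.COLOR_RGB2HSV);return hsv[...,1]<75
E
python3 - <<'E'
from h import *
from scipy.optimize import least_squares
from scipy.ndimage import binary_opening
for n in ["top0","scene0"]:
    s=load(n+".pkl");W=cloud(s)
    m=gray_mask(s)
    m&=(W[...,0]>450)&(W[...,0]<700)&(W[...,1]>-240)&(W[...,1]<190)
    c,l,st,ce=cv2.connectedComponentsWithStats(m.astype(np.uint8)); i=1+np.argmax(st[1:,4]);m=l==i
    p=W[m&(W[...,2]>8)&(W[...,2]<20)]
    c_=[np.round(a,2) for a in cv2.minAreaRect(p[:,:2].astype(np.float32))]
    # robust PCA axis
    print(n,st[i],"bed z",np.median(p[:,2]),c_)
    # vertical-ish side: stop top
    for lo,hi,name,box in [(47,60,"stop top",(500,600,100,180)),(118,150,"bars",(540,640,-160,-40)),(95,112,"housing",(540,640,-160,-40))]:
        q=W[(W[...,2]>lo)&(W[...,2]<hi)&(W[...,0]>box[0])&(W[...,0]<box[1])&(W[...,1]>box[2])&(W[...,1]<box[3])]
        if len(q)>3: print(name,len(q),q.mean(0).round(1),np.percentile(q[:,2],[10,90]).round(1),[np.round(a,1) for a in cv2.minAreaRect(q[:,:2].astype(np.float32))])
E
```

```text
top0 [ 212  178  104   43 2022] bed z 14.751867235095688 [array([566.04,  -1.16]), array([ 60.29, 308.28]), np.float64(13.7)]
stop top 88 [530.6 142.6  54.6] [51.9 57.8] [array([530.6, 143. ]), array([49. , 15.3]), np.float64(14.1)]
bars 98 [585.1 -82.2 135.6] [131.2 139.2] [array([585.4, -82.3]), array([25.4, 63.6]), np.float64(13.8)]
housing 100 [585.3 -84.  100.3] [ 96.8 104.6] [array([586.2, -82.4]), array([39.7, 61.2]), np.float64(13.7)]
scene0 [ 178  153  106  107 4014] bed z 14.887988896989441 [array([563.04,   1.27]), array([ 62.46, 313.  ]), np.float64(13.8)]
stop top 127 [529.8 142.4  53.6] [49.3 56.6] [array([529.9, 143.7]), array([49.4, 18.1]), np.float64(15.0)]
bars 219 [585.7 -82.4 133.1] [122.4 138.7] [array([584.1, -82.1]), array([27.1, 64.2]), np.float64(13.2)]
housing 226 [588.4 -81.7 100.9] [ 97.2 107.2] [array([583.5, -81.9]), array([41.3, 62.3]), np.float64(13.0)]
```

The two views agree on all of these:
- **Clamp:** axis at 103.7° in the world, origin about (564, 5), bars' mid at (585, -82, 132), and bed at z ≈ 15.
- **Box:** 50 x 44 mm, centre about (526, 300.7), width axis at 82°, top about 34.

Next I move over to the box.

send_rows(dp=[[51,26,0],[102,53,0],[153,79,0],[204,106,0],[255,132,0]], rot=[[0,0,0.17],[0,0,0.35],[0,0,0.52],[0,0,0.7],[0,0,0.87]], jaw=66, force=30)

```text
time: 0.72
tool_pos: [401.8, -448.8, 207.9]
tcp_rot: [-180.0, 0.0, -25.8]
ft_force: [0.7, -0.2, -0.2]
finger_gap: 66.5
```

send_rows(dp=[[36,52,0],[72,104,0],[108,156,0],[144,208,0],[170,260,0]], rot=[[0,0,0.17],[0,0,0.35],[0,0,0.52],[0,0,0.7],[0,0,0.87]])

```text
time: 1.35
tool_pos: [571.2, -188.2, 207.8]
tcp_rot: [-180.0, 0.0, 24.1]
ft_force: [1.4, -0.9, 0.1]
finger_gap: 66.1
```

send_rows(dp=[[6,58,0],[12,116,0],[12,174,0],[8,232,0],[0,290,0]], rot=[[0,0,0.17],[0,0,0.35],[0,0,0.52],[0,0,0.7],[0,0,0.87]])

```text
time: 1.98
tool_pos: [569.9, 101.7, 207.9]
tcp_rot: [-180.0, 0.0, 73.9]
ft_force: [1.3, 0.3, -0.0]
finger_gap: 65.6
```

```bash
python3 -c "
from bench import r
s=r.sense();print(s['time'],s['tool_pos'],s['tcp_rot'],s['joint_pos'],s['finger_gap'],s['ft_force'])"
```

```text
1.975 [569.86794261 101.71974529 207.87814324] [-1.79964881e+02  1.31295210e-02  7.38939265e+01] [ 5.04596041e+00  4.26689976e+00  8.87456773e+01  4.28121999e-04
  8.70249135e+01 -6.88479845e+01] 65.56005832644904 [ 1.30874993  0.34676042 -0.03157585]
```

send_rows(dp=[[-11,50,0],[-22,100,0],[-33,150,-10],[-44.4,200.8,-50],[-44.4,200.8,-100]], rot=[[0,0,0.04],[0,0,0.08],[0,0,0.12],[0,0,0.147],[0,0,0.147]])

```text
time: 2.6
tool_pos: [525.8, 304.6, 108.7]
tcp_rot: [179.9, -0.2, 82.2]
ft_force: [0.6, -0.3, -0.7]
finger_gap: 66.0
```

```bash
python3 - <<'E'
from bench import r, vision
from h import *
s=r.sense();print(s['time'],s['tool_pos'],s['tcp_rot'],s['finger_gap'])
im=[]
for n in ["scene","top"]:
    s=vision.snapshot(n);a=s["pixels"][:,:,::-1].copy()
    c=(320,140) if n=="scene" else (167,210)
    im.append(cv2.resize(a[c[1]-60:c[1]+60,c[0]-50:c[0]+30],None,fx=5,fy=5,interpolation=cv2.INTER_CUBIC))
cv2.imwrite("pics/g1.png",np.hstack(im))
E
```

```text
2.6 [525.81011936 304.64577539 108.67050481] [ 1.79858957e+02 -1.51065328e-01  8.22421411e+01] 65.97336102949807
```

View pics/g1.png

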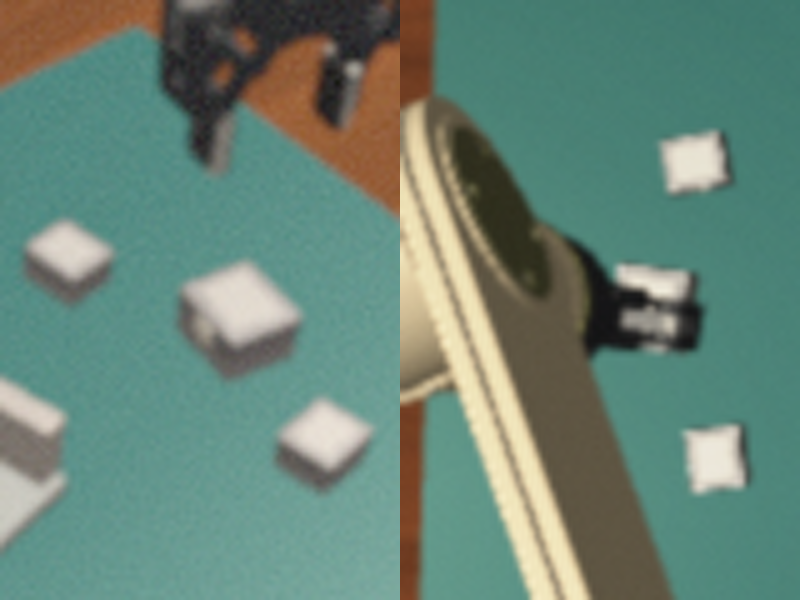

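The gripper hangs over the box, with its fingers in the scene crop at (215,150) and (340,110) and the box at (240,310). Descending.

send_rows(dp=[[0,0,-30],[0,0,-60],[0,0,-78],[0,0,-89],[0,0,-89]], rot=[[0,0,0],[0,0,0],[0,0,0],[0,0,0],[0,0,0]])

```text
time: 3.32
tool_pos: [526.1, 300.4, 19.4]
tcp_rot: [-180.0, 0.0, 82.0]
ft_force: [0.1, -0.4, 0.8]
finger_gap: 66.0
```

send_rows(dp=[[0,0,0],[0,0,0],[0,0,0],[0,0,0],[0,0,0]], rot=[[0,0,0],[0,0,0],[0,0,0],[0,0,0],[0,0,0]], jaw=38)

```text
time: 3.95
tool_pos: [526.1, 300.7, 19.4]
tcp_rot: [180.0, 0.0, 82.0]
ft_force: [-0.0, 0.5, 0.1]
finger_gap: 38.0
```

The gap closed to 38, less than the box's 44 mm width, so something is off. Looking.

```bash
python3 - <<'E'
from bench import r, vision
from h import *
s=r.sense();print(s['time'],s['tool_pos'],s['tcp_rot'],s['finger_gap'])
s=vision.snapshot("scene");a=s["pixels"][:,:,::-1].copy()
c=(320,140)
cv2.imwrite("pics/g2.png",cv2.resize(a[c[1]-60:c[1]+60,c[0]-70:c[0]+80],None,fx=5,fy=5,interpolation=cv2.INTER_CUBIC))
E
```

```text
3.95 [526.05281965 300.68694585  19.44204058] [1.79996641e+02 2.80571491e-04 8.19902497e+01] 37.977447586426436
```

View pics/g2.png

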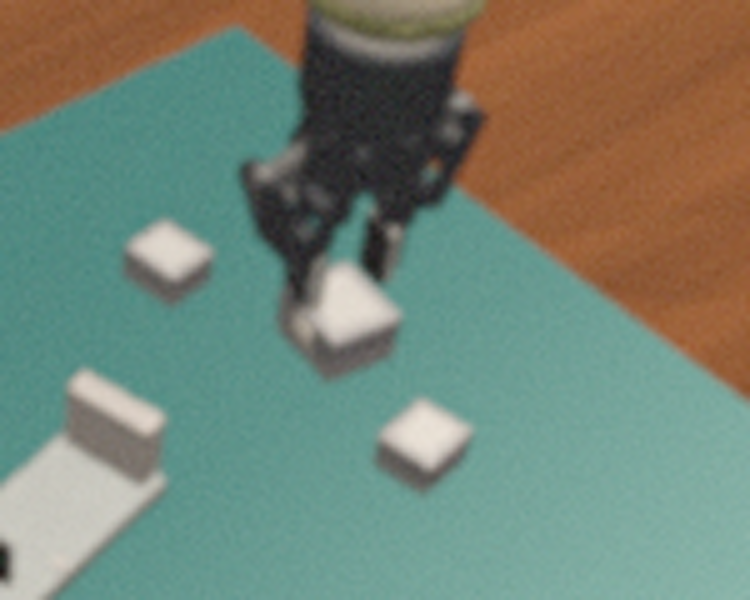

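The fingers sit on both sides of the box, at (300,310) and (385,245). I'll close further to see whether they stall.

send_rows(dp=[[0,0,0],[0,0,0]], rot=[[0,0,0],[0,0,0]], jaw=32)

```text
time: 4.25
tool_pos: [526.0, 300.7, 19.3]
tcp_rot: [-180.0, 0.0, 82.0]
ft_force: [0.6, -0.6, 0.0]
finger_gap: 32.2
```

```bash
python3 - <<'E'
from bench import r, vision
from h import *
im=[]
for n,c in [("scene",(320,135)),("top",(170,210))]:
    s=vision.snapshot(n);a=s["pixels"][:,:,::-1].copy()
    pickle.dump(s,open(n+"2.pkl","wb"))
    im.append(cv2.resize(a[c[1]-37:c[1]+37,c[0]-25:c[0]+25],None,fx=8,fy=8,interpolation=cv2.INTER_CUBIC))
    W=cloud(s)
    m=(abs(W[...,0]-526)<45)&(abs(W[...,1]-300)<45)&(W[...,2]>28)&(W[...,2]<39)&(s["pixels"].min(2)>120)
    q=W[m]; print(n,len(q),[np.round(v,1) for v in cv2.minAreaRect(q[:,:2].astype(np.float32))],q[:,2].mean())
cv2.imwrite("pics/g3.png",np.hstack(im))
E
```

```text
scene 177 [array([525. , 300.9]), array([45.9, 50.4]), np.float64(82.2)] 32.50314216712107
top 37 [array([525.2, 290.5]), array([21., 47.]), np.float64(86.5)] 32.19772141704849
```

View pics/g3.png

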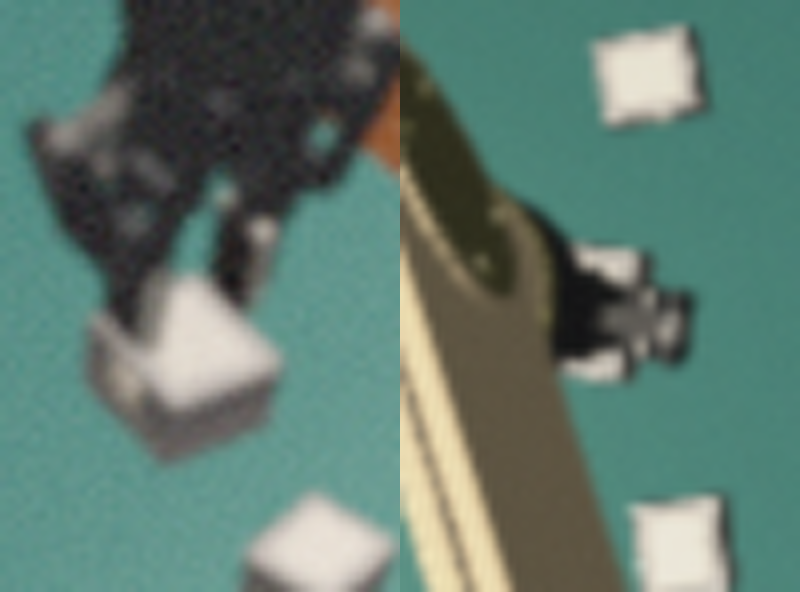

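```bash
python3 - <<'E'
from h import *
for n in ["scene2","top2"]:
    s=load(n+".pkl");W=cloud(s);W0=cloud(load(n[:-1]+"0.pkl"))
    d=W[...,2]-W0[...,2]
    m=(abs(W[...,0]-526)<60)&(abs(W[...,1]-300)<70)&(abs(s["depth"]-load(n[:-1]+"0.pkl")["depth"])>6)&(W[...,2]<110)
    q=W[m];q=q[np.argsort(q[:,2])]
    # in tool coords
    a=np.radians(82);t=np.array([526,300.7]);e=np.array([np.cos(a),np.sin(a)]);f=np.array([-e[1],e[0]])
    for p in q[:40:2]: print(n,p.round(0),"alongjaw",((p[:2]-t)@e).round(0),"across",((p[:2]-t)@f).round(0))
s=load("scene2.pkl");W=cloud(s);print(W[125:150:2,308:336:3,2].round(0))
E
```

```text
scene2 [571. 359.  -2.] alongjaw 64.0 across -36.0
scene2 [534. 280.  -1.] alongjaw -19.0 across -10.0
scene2 [538. 365.  -1.] alongjaw 65.0 across -3.0
scene2 [564. 270.  -1.] alongjaw -25.0 across -42.0
scene2 [522. 244.  -0.] alongjaw -57.0 across -4.0
scene2 [504. 232.  -0.] alongjaw -71.0 across 12.0
scene2 [538. 247.  -0.] alongjaw -51.0 across -20.0
scene2 [508. 364.  -0.] alongjaw 60.0 across 27.0
scene2 [557. 317.  -0.] alongjaw 20.0 across -28.0
scene2 [558. 237.   0.] alongjaw -59.0 across -40.0
scene2 [535. 275.   0.] alongjaw -25.0 across -13.0
scene2 [498. 255.   0.] alongjaw -50.0 across 22.0
scene2 [511. 360.   0.] alongjaw 57.0 across 23.0
scene2 [545. 365.   1.] alongjaw 67.0 across -10.0
scene2 [564. 299.   1.] alongjaw 3.0 across -37.0
scene2 [515. 271.   1.] alongjaw -31.0 across 7.0
scene2 [519. 349.   1.] alongjaw 47.0 across 14.0
scene2 [557. 334.   1.] alongjaw 38.0 across -26.0
scene2 [511. 257.   2.] alongjaw -45.0 across 9.0
scene2 [528. 249.   2.] alongjaw -51.0 across -9.0
top2 [480. 292.  -4.] alongjaw -15.0 across 44.0
top2 [493. 295.  -3.] alongjaw -1
[... 896 characters left out ...]
ross -44.0
[[112.  95. 104. 101.   1.  77.  82.  82.   4.  -0.]
 [105.  96.  97.   3.   4.  68.  77.  71.   4.   3.]
 [100.  89.  90.   3.  57.  66.  71.   3.   5.   1.]
 [ 93.  82.  82.   4.  51.  57.  63.   3.   2.   1.]
 [ 69.  75.  75.  32.  44.  53.  56.   2.   4.   1.]
 [ 62.  68.  68.  33.  32.  48.  49.   2.   0.   2.]
 [ 53.  58.  61.  33.  34.  29.   1.   4.   1.   4.]
 [ 31.  51.  53.  31.  33.  34.   3.   5.   2.   4.]
 [ 29.  47.  31.  31.  34.  34.  31.   5.   2.   2.]
 [ 24.  34.  34.  35.  34.  32.  32.  31.   5.   1.]
 [ 18.  28.  31.  30.  34.  32.  29.  22.   4.  -1.]
 [ 10.  22.  30.  33.  29.  23.  20.   2.   4.   4.]
 [  3.  16.  23.  30.  23.  20.  14.   3.   0.   3.]]
```

The fingers appear to end above the box top, at z ≈ 45. To find where the tips really are, I raise the arm and compare.

send_rows(dp=[[0,0,30],[0,0,60],[0,0,80],[0,0,80]], rot=[[0,0,0],[0,0,0],[0,0,0],[0,0,0]])

```text
time: 4.85
tool_pos: [527.4, 301.3, 101.4]
tcp_rot: [179.8, -0.1, 82.0]
ft_force: [0.1, 0.4, -0.8]
finger_gap: 32.0
```

```bash
python3 - <<'E'
from bench import r, vision
from h import *
print(r.sense()['tool_pos'],r.sense()['finger_gap'])
for n,c in [("scene",(315,130))]:
    s=vision.snapshot(n);a=s["pixels"][:,:,::-1].copy()
    pickle.dump(s,open(n+"3.pkl","wb"))
    W=cloud(s)
    # project expected tips
    e=np.array([np.cos(np.radians(82)),np.sin(np.radians(82))])
    x0,y0=c[0]-45,c[1]-50
    b=cv2.resize(a[y0:y0+75,x0:x0+75],None,fx=8,fy=8,interpolation=cv2.INTER_CUBIC)
    for z,col in [(99,(0,0,255)),(85,(255,0,0)),(104,(0,255,255))]:
        for g in (-16,0,16):
            p=np.array([526+e[0]*g,300.7+e[1]*g,z]);u,v=proj(s,p);print(z,g,u,v)
            cv2.circle(b,(int((u-x0+.5)*8),int((v-y0+.5)*8)),4,col,-1)
    cv2.imwrite("pics/g4.png",b)
    print(W[95:150:3,295:345:4,2].round(0))
E
```

```text
[527.39819117 301.33229301 101.39898618] 31.958506767640984
99 -16 315.6276137041741 122.73246026139684
99 0 320.8434402798921 120.77629972655768
99 16 326.0097630656328 118.83861179374622
85 -16 314.92053224192586 126.94781232701763
85 0 320.0908068151872 124.99003341753735
85 16 325.21245511110175 123.05058629484674
104 -16 315.88343406561836 121.20748463487432
104 0 321.11572541759165 119.25200005457707
104 16 326.29819376631815 117.3150379889123
[[  2.   4.   4. 208. 205. 183. 194. 199.   0. 172. 181. 172. 173.]
 [  4.   2.   2. 193. 198. 175. 187.  -2.   5. 166. 173.   0.   3.]
 [  1.   5.  -1. 179. 188. 178. 180.   0. 148. 156. 158.  -1.   2.]
 [  0.   2.   2.   2. 180. 169. 171.   5. 142. 149. 149.   0.   3.]
 [  2.   1.   1.   4.   4. 159. 159.   3. 137. 142.  -1.  -2.   1.]
 [  4.   2.   2.   4. 139. 151. 148.   4. 127. 134.  -2.  -0.   2.]
 [  4.   4.   5.   1.   1. 139. 138.   1.   1.   1.   2.   0.  -3.]
 [  3.   3.   2.   2.   5. 125. 129.   3.   3.   6.   5.   4.  -2.]
 [  6.   2.   1.   2.   2.   2.   1.   3.   1.   4.   4.   4.   4.]
 [  6.   5.   4.   1.   5.   4.   0.   3.   3.   0.   3.   3.   3.]
 [  4.   2.   0.   3.   4.   3.   3.   3.   5.   2.   1.   3.   1.]
 [  5.   4.   2.   3.   4.   3.   4.   6.   2.   3.   6.   2.   1.]
 [  1.   5.   3.   4.   3.   2.   2.   2.   1.   3.   3.  -2.   4.]
 [  3.   3.   3.   1.   1.  32.  33.   2.   2.  -0.   3.   4.   4.]
 [  3.   5.   3.  31.  34.  34.  31.  33.   5.   3.   2.   5.   2.]
 [  0.   5.   3.  29.  36.  32.  34.  33.   2.   3.   5.   5.   3.]
 [  5.   2.   4.  20.  28.  32.  32.  32.  35.   0.   3.  -1.   2.]
 [  5.   4.   2.  10.  25.  33.  32.  28.  25.   1.   2.   4.   3.]
 [  0.   2.   3.   3.  14.  27.  24.  17.  11.   1.   3.   4.   4.]]
```

View pics/g4.png

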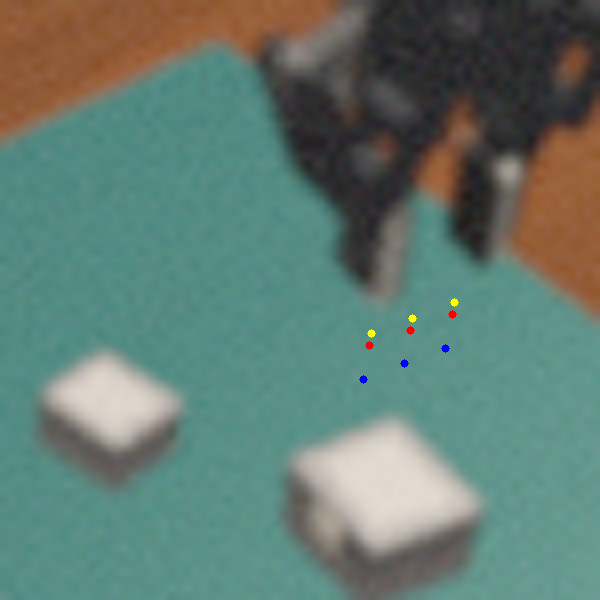

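```bash
python3 - <<'E'
from bench import r
from h import *
print(r.sense()['tool_pos'])
s=load("scene3.pkl");W=cloud(s)
a=np.radians(82);t=np.array([526,300.7]);e=np.array([np.cos(a),np.sin(a)]);f=np.array([-e[1],e[0]])
m=(W[...,2]>60)&(W[...,2]<190)&(np.hypot(W[...,0]-526,W[...,1]-300)<90)
q=W[m];j=(q[:,:2]-t)@e;c=(q[:,:2]-t)@f
for side in (j<0,j>0):
    k=side
    print("side")
    for lo in range(110,190,8):
        b=k&(q[:,2]>=lo)&(q[:,2]<lo+8)
        if b.sum(): print(lo,b.sum(),"jaw",j[b].min().round(),np.median(j[b]).round(),j[b].max().round(),"across",c[b].min().round(),np.median(c[b]).round(),c[b].max().round())
E
```

```text
[526.41551319 300.8797794   99.6973463 ]
side
118 1 jaw -23.0 -23.0 -23.0 across -2.0 -2.0 -2.0
126 12 jaw -30.0 -23.0 -18.0 across -10.0 -8.0 10.0
134 24 jaw -32.0 -28.0 -18.0 across -10.0 -6.0 9.0
142 22 jaw -33.0 -27.0 -18.0 across -12.0 -6.0 5.0
150 23 jaw -33.0 -28.0 -18.0 across -10.0 -7.0 6.0
158 12 jaw -32.0 -26.0 -19.0 across -12.0 -8.0 -6.0
166 20 jaw -45.0 -29.0 -18.0 across -13.0 -10.0 7.0
174 56 jaw -52.0 -32.0 -17.0 across -13.0 -8.0 11.0
182 42 jaw -55.0 -30.0 -14.0 across -16.0 -10.0 13.0
side
118 2 jaw 15.0 16.0 17.0 across -2.0 2.0 5.0
126 24 jaw 13.0 15.0 30.0 across -13.0 -3.0 9.0
134 29 jaw 12.0 17.0 27.0 across -14.0 -4.0 11.0
142 24 jaw 15.0 17.0 30.0 across -12.0 -4.0 12.0
150 24 jaw 14.0 18.0 26.0 across -14.0 -7.0 9.0
158 25 jaw 16.0 19.0 25.0 across -12.0 -2.0 9.0
166 36 jaw 16.0 21.0 47.0 across -17.0 -8.0 10.0
174 44 jaw 16.0 27.0 50.0 across -15.0 -10.0 11.0
182 37 jaw 14.0 42.0 54.0 across -17.0 -11.0 10.0
```

The camera puts the fingertips about 24 mm *above* the reported TCP (gap 32), not 14 mm below it, and the missed grasp with no contact agrees. Sideways the tool lines up (jaw ±16, across ±11). I'll correct the height by measurement and descend slowly, watching the force.

send_rows(dp=[[0,0,0],[0,0,-40],[0,0,-75],[0,0,-80],[0,0,-80]], rot=[[0,0,0],[0,0,0],[0,0,0],[0,0,0],[0,0,0]], jaw=64)

```text
time: 5.52
tool_pos: [525.7, 300.5, 19.1]
tcp_rot: [-179.9, 0.0, 82.0]
ft_force: [-0.9, 0.1, 0.7]
finger_gap: 64.2
```

send_rows(dp=[[0,0,-10],[0,0,-20],[0,0,-27],[0,0,-32],[0,0,-32]], rot=[[0,0,0],[0,0,0],[0,0,0],[0,0,0],[0,0,0]])

```text
time: 6.15
tool_pos: [525.6, 300.5, -13.2]
tcp_rot: [-180.0, 0.0, 82.0]
ft_force: [-0.2, -0.7, 0.2]
finger_gap: 64.1
```

```bash
python3 - <<'E'
from bench import r, vision
from h import *
print(r.sense()['tool_pos'],r.sense()['finger_gap'])
s=vision.snapshot("scene");a=s["pixels"][:,:,::-1].copy()
pickle.dump(s,open("scene4.pkl","wb"))
x0,y0=275,90
cv2.imwrite("pics/g5.png",cv2.resize(a[y0:y0+75,x0:x0+75],None,fx=8,fy=8,interpolation=cv2.INTER_CUBIC))
W=cloud(s);print(W[120:160:3,295:345:4,2].round(0))
E
```

```text
[525.60672638 300.49208812 -13.216758  ] 64.1120771250157
[[  1. 120. 120. 121. 124. 117. 117. 109. 113. 109.  73.  86.  83.]
 [107. 121. 116. 113. 112. 107. 113.  97.  94.  95.  71.  79.   7.]
 [100. 114. 116.  87. 100. 102. 104.  87.  62.  82.  64.  66.   1.]
 [ 92. 106. 105.  85.  79.  96.   1.   4.  54.  68.   2.   3.  -1.]
 [ 80.  94.  94.   7.  87.  84.  33.   5.  47.  53.   2.   2.   2.]
 [ 68.  82.  82.  71.  75.  34.  32.   5.  39.  39.   3.   3.   3.]
 [  2.  73.  72.  66.  35.  36.  34.  33.  32.  26.   1.   2.   1.]
 [  4.   2.  53.  54.  34.  34.  34.  33.  31.   2.   6.   3.   1.]
 [  1.  -0.  44.  45.  28.  31.  34.  31.  29.  -1.   3.   3.   3.]
 [ -0.   1.  nan  31.  22.  32.  33.  24.  18.   6.   3.  -2.   2.]
 [  1.   5.   4.  18.  10.  24.  22.  13.   3.   6.  -0.   2.   4.]
 [  2.   2.   2.   3.   2.  15.   7.   1.   5.   3.   3.   2.   4.]
 [  3.   5.   2.   2.   1.   2.   3.   0.   3.   3.   2.   5.   4.]
 [  4.   6.   3.   3.   3.   3.   4.   0.   5.   3.   3.   4.   2.]]
```

View pics/g5.png

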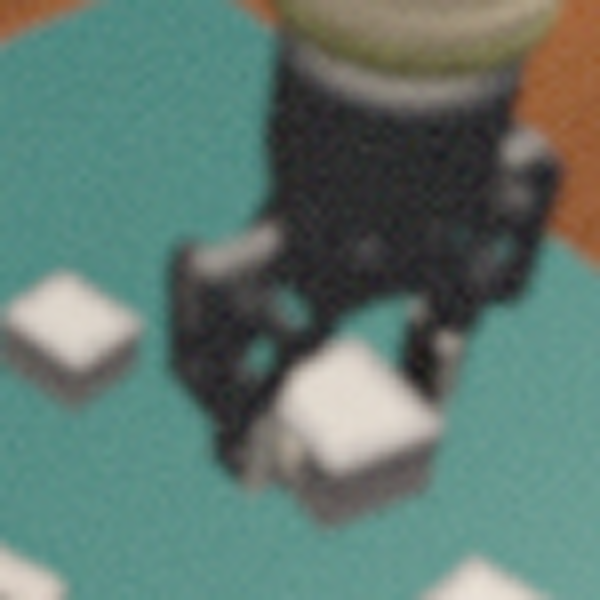

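The fingers now stand on either side of the box, tips at about z 16, at (255,480) and (440,390). Closing.

send_rows(dp=[[0,0,0],[0,0,0],[0,0,0],[0,0,0]], rot=[[0,0,0],[0,0,0],[0,0,0],[0,0,0]], jaw=36)

```text
time: 6.7
tool_pos: [526.6, 301.0, -11.9]
tcp_rot: [179.9, -0.0, 82.0]
ft_force: [0.3, 0.5, 4.8]
finger_gap: 43.7
```

send_rows(dp=[[0,0,20],[0,0,60],[0,0,100],[0,0,110]], rot=[[0,0,0],[0,0,0],[0,0,0],[0,0,0]])

```text
time: 7.2
tool_pos: [528.2, 301.7, 102.0]
tcp_rot: [179.7, -0.2, 82.0]
ft_force: [-0.6, 0.5, -0.6]
finger_gap: 43.4
```

```bash
python3 - <<'E'
from bench import r, vision
from h import *
print(r.sense()['tool_pos'],r.sense()['finger_gap'],r.sense()['ft_force'])
s=vision.snapshot("scene");a=s["pixels"][:,:,::-1].copy()
pickle.dump(s,open("scene5.pkl","wb"))
x0,y0=275,70
cv2.imwrite("pics/g6.png",cv2.resize(a[y0:y0+75,x0:x0+75],None,fx=8,fy=8,interpolation=cv2.INTER_CUBIC))
W=cloud(s);print(W[80:140:3,295:345:4,2].round(0))
E
```

```text
[528.18874315 301.67734773 102.04256301] 43.43038578238575 [-0.57823166  0.5486244  -0.62359262]
[[ -0.   1.  -1.  -0.  -3. 233. 239. 238. 233. 230. 228. 228. 205.]
 [ -2.  -0. 228.   2. 232. 233. 234. 229. 230. 229. 220. 220. 200.]
 [  2.  -0. 225. 228. 226. 214. 223. 219. 227. 212. 210. 211.   0.]
 [  3.   4. 217. 227. 220. 199. 213. 215. 215. 201. 192. 201. 184.]
 [  0.   3. 207. 219. 216. 193. 193. 208. 203. 174. 187. 190. 179.]
 [  6.   2. 194. 207. 207. 184. 196. 199.  -3. 166. 174. 178.   3.]
 [  2.   1.   6. 198. 196. 174. 191.   0.  -1. 160. 168. 168.  -0.]
 [ -0.   3.   4. 180. 188. 179. 180. 146. 146. 150. 160.  -2.  -3.]
 [  4.   4.   1.   1. 179. 174. 171. 145. 148. 145. 150.   3.   1.]
 [  5.   0.   3.   1. 155. 160. 160. 147. 147. 150. 144.  -1.   2.]
 [  4.   3.   1.   4. 146. 148. 146. 145. 146. 147. 147.  -3.   0.]
 [  1.   1.   2.   0. 140. 140. 143. 145. 146. 139. 137.   1.  -2.]
 [  4.   4.   4.   3.   4. 133. 135. 139. 135. 130. 127.   3.  -3.]
 [  2.   2.   1.   5.   4.   1. 129. 129. 123. 121.   5.   1.   3.]
 [  2.   2.   5.   2.   0.   2. 118. 119.   2.   5.   6.   2.   4.]
 [ -1.   5.   3.   0.   4.  -0.   3.   3.   3.   6.   7.   4.   1.]
 [  4.   0.   1.   1.   5.   2.   6.   3.   2.  -2.  nan   4.   4.]
 [  2.   3.   6.   4.   2.   2.   2.   1.   3.   3.   1.   2.   2.]
 [  2.   2.   2.   4.   3.   4.   4.   5.   3.   2.   4.   2.   3.]
 [  1.   1.   1.   2.   0.   1.   4.   1.   6.   2.   1.   6.   5.]]
```

View pics/g6.png

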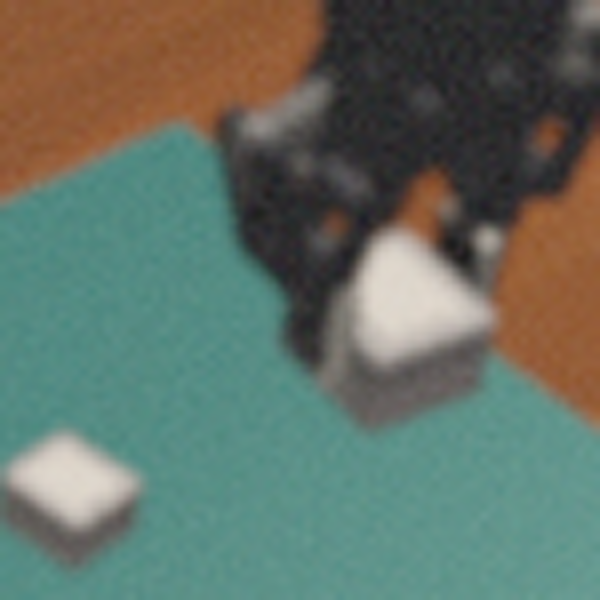

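Box held and level: gap 43.4, top at 146, so its bottom is about 15.5 above the reported TCP. Carrying it over the bed, next to the stop.

send_rows(dp=[[2,-30,0],[4,-62,0],[7,-95,0],[9,-125,0],[11,-155,0]], rot=[[0,0,-0.17],[0,0,-0.35],[0,0,-0.52],[0,0,-0.7],[0,0,-0.87]])

```text
time: 7.88
tool_pos: [535.7, 144.4, 95.6]
tcp_rot: [-179.9, 0.2, 31.8]
ft_force: [0.6, 1.0, -1.1]
finger_gap: 43.6
```

send_rows(dp=[[1,-20,0],[1.4,-35.9,-10],[1.4,-35.9,-40],[1.4,-35.9,-60],[1.4,-35.9,-60]], rot=[[0,0,-0.17],[0,0,-0.322],[0,0,-0.322],[0,0,-0.322],[0,0,-0.322]])

```text
time: 8.5
tool_pos: [535.2, 109.3, 34.0]
tcp_rot: [-180.0, 0.4, 13.7]
ft_force: [-0.1, 0.2, -1.1]
finger_gap: 43.6
```

```bash
python3 - <<'E'
from bench import r, vision
from h import *
S=r.sense();print(S['time'],S['tool_pos'],S['tcp_rot'],S['finger_gap'],S['ft_force'])
s=vision.snapshot("scene");a=s["pixels"][:,:,::-1].copy()
pickle.dump(s,open("scene6.pkl","wb"))
t=vision.snapshot("top");pickle.dump(t,open("top6.pkl","wb"));b=t["pixels"][:,:,::-1]
cv2.imwrite("pics/g7.png",np.hstack([cv2.resize(a[120:220,210:290],None,fx=5,fy=5,interpolation=cv2.INTER_CUBIC),cv2.resize(b[160:260,200:280],None,fx=5,fy=5,interpolation=cv2.INTER_CUBIC)]))
W=cloud(s);m=(s["pixels"].min(2)>110)&(abs(W[...,0]-538)<45)&(abs(W[...,1]-110)<45)&(abs(W[...,2]-83)<5)
q=W[m];print(len(q),[np.round(v,1) for v in cv2.minAreaRect(q[:,:2].astype(np.float32))],q[:,2].mean())
E
```

```text
8.5 [535.22229909 109.33924317  33.98632555] [-179.95001615    0.38367841   13.68501157] 43.61156418973482 [-0.14857185  0.18040246 -1.0572141 ]
183 [array([537.6, 107.2]), array([50.5, 49.9]), np.float64(12.2)] 79.71056455440487
```

View pics/g7.png

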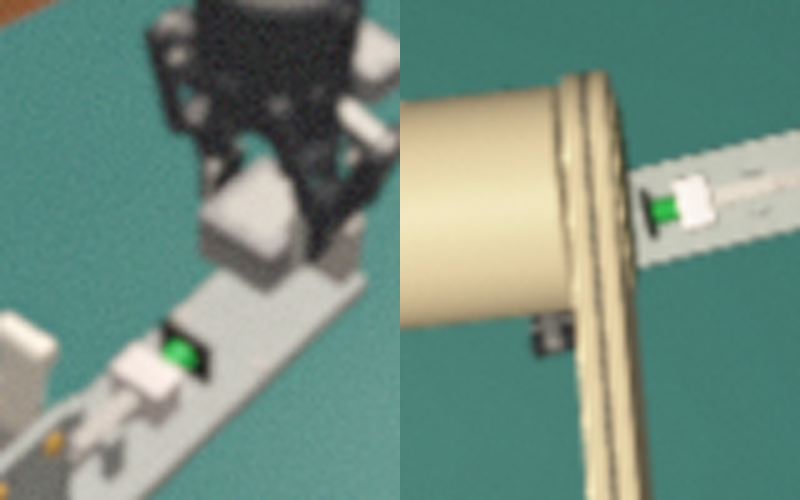

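send_rows(dp=[[0,0,-15],[0,0,-28],[0,0,-33],[0,0,-33]], rot=[[0,0,0],[0,0,0],[0,0,0],[0,0,0]])

```text
time: 9.1
tool_pos: [537.8, 109.7, 3.7]
tcp_rot: [-180.0, 0.1, 13.7]
ft_force: [0.4, 1.0, -1.3]
finger_gap: 43.5
```

```bash
cat >> h.py <<'E'
U=np.array([np.cos(np.radians(103.7)),np.sin(np.radians(103.7))]);V=np.array([-U[1],U[0]]);O=np.array([564.,4.9])
def local(W): 
    d=W[...,:2]-O; return np.stack([d@U,d@V,W[...,2]-3],-1)
E
python3 - <<'E'
from bench import r, vision
from h import *
S=r.sense();print(S['time'],S['tool_pos'],S['tcp_rot'],S['finger_gap'],S['ft_force'])
s=vision.snapshot("scene");a=s["pixels"][:,:,::-1].copy()
pickle.dump(s,open("scene7.pkl","wb"))
cv2.imwrite("pics/g8.png",cv2.resize(a[120:220,210:310],None,fx=6,fy=6,interpolation=cv2.INTER_CUBIC))
L=local(cloud(s));k=(L[...,0]>60)&(L[...,0]<134)&(abs(L[...,1])<32)
top=k&(L[...,2]>40)&(L[...,2]<50)&(s["pixels"].min(2)>100);q=L[top]
print(len(q),"x",np.percentile(q[:,0],[0,5,50,95,100]),"y",np.percentile(q[:,1],[0,5,50,95,100]),"z",np.median(q[:,2]))
fr=k&(L[...,2]>17)&(L[...,2]<38)&(abs(L[...,1])<18)&(L[...,0]<100);q=L[fr];print("front face x",len(q),np.median(q[:,0]),np.polyfit(q[:,1],q[:,0],1))
E
```

```text
9.1 [537.83851921 109.73827686   3.65847727] [-1.79990249e+02  7.72977315e-02  1.36955092e+01] 43.50234770634043 [ 0.41342805  0.95146913 -1.30173837]
238 x [ 81.03268408  82.77221986  96.85431074 122.15585361 130.77912279] y [-26.48866054 -18.74811636   6.07636508  23.71638741  30.10919795] z 45.69787345585138
front face x 66 82.14958078115698 [-3.94138215e-02  8.24452458e+01]
```

View pics/g8.png

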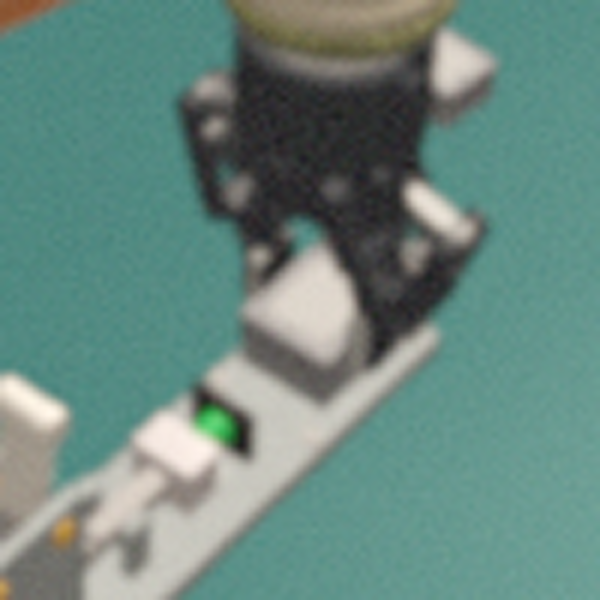

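The box stands squarely over the bed. Its front face is at clamp x ≈ 82, 2.8 mm short of touching the stop, and its bottom is about 3.7 mm above the bed. I nudge it 2 mm towards the stop, lower and release.

send_rows(dp=[[-0.5,1.9,-1],[-0.5,1.9,-2.5],[-0.5,1.9,-4],[-0.5,1.9,-4]], rot=[[0,0,0],[0,0,0],[0,0,0],[0,0,0]])

```text
time: 9.65
tool_pos: [537.8, 111.7, 0.3]
tcp_rot: [-180.0, 0.0, 13.7]
ft_force: [0.1, -0.5, -0.3]
finger_gap: 43.3
```

send_rows(dp=[[0,0,-0.6],[0,0,-0.6],[0,0,-0.6]], rot=[[0,0,0],[0,0,0],[0,0,0]])

```text
time: 10.02
tool_pos: [538.0, 111.7, 0.1]
tcp_rot: [180.0, -0.0, 13.7]
ft_force: [-1.8, -0.2, 2.9]
finger_gap: 43.0
```

send_rows(dp=[[0,0,0],[0,0,0],[0,0,0],[0,0,0]], rot=[[0,0,0],[0,0,0],[0,0,0],[0,0,0]], jaw=62)

```text
time: 10.52
tool_pos: [537.9, 111.7, -0.3]
tcp_rot: [-180.0, 0.0, 13.7]
ft_force: [-0.1, 0.6, 0.1]
finger_gap: 62.0
```

send_rows(dp=[[0,0,10],[0,0,40],[0,0,90],[0,0,150],[0,0,170]], rot=[[0,0,0],[0,0,0],[0,0,0],[0,0,0],[0,0,0]])

```text
time: 11.15
tool_pos: [540.6, 112.0, 175.8]
tcp_rot: [179.9, -0.5, 13.7]
ft_force: [0.7, -0.4, 0.0]
finger_gap: 62.2
```

```bash
cat > chk.py <<'E'
from bench import r, vision
from h import *
import sys
S=r.sense();print(S['time'],S['tool_pos'],S['tcp_rot'],S['finger_gap'],S['ft_force'])
s=vision.snapshot("scene");a=s["pixels"][:,:,::-1].copy()
n=sys.argv[1]
pickle.dump(s,open("scene%s.pkl"%n,"wb"))
cv2.imwrite("pics/c%s.png"%n,cv2.resize(a[130:240,190:310],None,fx=5,fy=5,interpolation=cv2.INTER_CUBIC))
L=local(cloud(s));k=(L[...,0]>60)&(L[...,0]<134)&(abs(L[...,1])<32)
top=k&(L[...,2]>38)&(L[...,2]<50)&(s["pixels"].min(2)>100);q=L[top]
if len(q): print(len(q),"x",np.percentile(q[:,0],[0,5,50,95,100]).round(1),"y",np.percentile(q[:,1],[0,5,50,95,100]).round(1),"z",np.median(q[:,2]),[np.round(v,1) for v in cv2.minAreaRect(q[:,:2].astype(np.float32))])
fr=k&(L[...,2]>15)&(L[...,2]<36)&(abs(L[...,1])<18)&(L[...,0]<100);q=L[fr]
if len(q): print("front face x",len(q),np.median(q[:,0]),np.polyfit(q[:,1],q[:,0],1))
E
python3 chk.py 8
```

```text
11.15 [540.5810275  112.00521491 175.78820002] [179.94088978  -0.46418827  13.69527874] 62.15670670748817 [ 0.70358929 -0.37287776  0.02926269]
292 x [ 82.9  84.6 106.9 130.5 133.2] y [-20.5 -19.1   1.   22.   26.1] z 42.027343236858314 [array([108. ,   2.7]), array([46.7, 50.3]), np.float64(89.5)]
front face x 74 83.9373902456876 [-3.05414144e-02  8.37164804e+01]
```

View pics/c8.png

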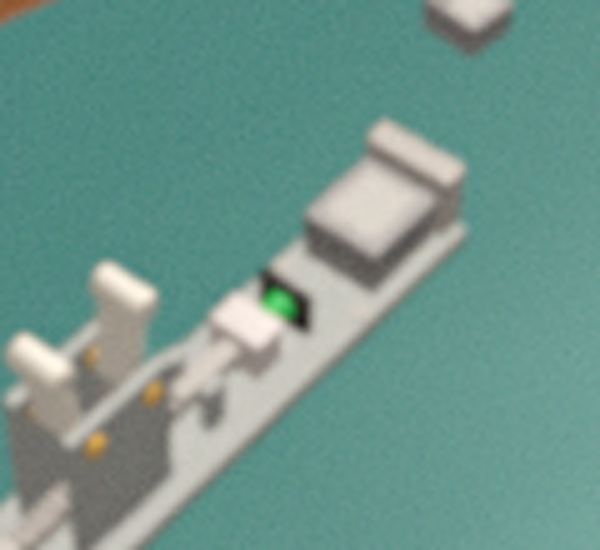

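The box stands upright, square and alone on the bed, about 1 mm off the stop (box at (375,215), stop at (415,150)). The pad is at (285,300) with the stem fully out. Now to the levers.

send_rows(dp=[[9,-38,0],[18,-76,0],[27,-114,0],[36,-152,0],[47.3,-193.9,0]], rot=[[0,0,-0.17],[0,0,-0.35],[0,0,-0.52],[0,0,-0.7],[0,0,-0.87]], jaw=80)

```text
time: 11.82
tool_pos: [584.6, -83.1, 168.2]
tcp_rot: [180.0, 0.1, -36.5]
ft_force: [0.9, 0.8, -0.1]
finger_gap: 80.1
```

send_rows(dp=[[0,0,0],[0,0,0],[0,0,0],[0,0,-20],[0,0,-30]], rot=[[0,0,-0.17],[0,0,-0.35],[0,0,-0.52],[0,0,-0.701],[0,0,-0.701]])

```text
time: 12.45
tool_pos: [583.8, -81.9, 137.2]
tcp_rot: [179.8, 0.1, -76.3]
ft_force: [-0.2, 1.1, -0.0]
finger_gap: 80.1
```

```bash
python3 chk.py 9; python3 - <<'E'
from h import *
L=local(cloud(load("scene9.pkl")));k=(abs(L[...,0]+90)<70)&(abs(L[...,1])<30)&(L[...,2]>141)&(L[...,2]<200)
q=L[k]
for sd,nm in ((q[:,0]<-90,"b"),(q[:,0]>-90,"a")):
    p=q[sd]
    for lo in range(141,200,8):
        b=p[(p[:,2]>=lo)&(p[:,2]<lo+8)]
        if len(b): print(nm,lo,len(b),"x+90",(b[:,0]+90).min().round(),(np.median(b[:,0])+90).round(),(b[:,0]+90).max().round(),"y",b[:,1].min().round(),b[:,1].max().round())
E
```

```text
12.45 [583.80708499 -81.90164956 137.2110412 ] [ 1.79817450e+02  9.33259581e-02 -7.62561709e+01] 80.05005732399816 [-0.17930528  1.07329328 -0.04664776]
287 x [ 82.8  84.7 107.2 130.1 134. ] y [-20.7 -18.7   1.7  22.   24.7] z 42.00021058883806 [array([108. ,   2.3]), array([45.4, 51.2]), np.float64(89.0)]
front face x 71 84.18688154056682 [-4.47710554e-03  8.42046399e+01]
b 165 4 x+90 -47.0 -47.0 -46.0 y -6.0 -1.0
b 173 22 x+90 -54.0 -47.0 -43.0 y -9.0 9.0
b 181 32 x+90 -55.0 -52.0 -40.0 y -9.0 10.0
b 189 28 x+90 -54.0 -49.0 -41.0 y -9.0 6.0
b 197 8 x+90 -53.0 -46.0 -42.0 y -9.0 -3.0
a 165 14 x+90 38.0 40.0 41.0 y -5.0 14.0
a 173 25 x+90 39.0 40.0 52.0 y -8.0 14.0
a 181 28 x+90 38.0 40.0 51.0 y -9.0 12.0
a 189 33 x+90 39.0 40.0 53.0 y -9.0 13.0
a 197 12 x+90 38.0 40.0 46.0 y -8.0 9.0
```

View pics/c9.png

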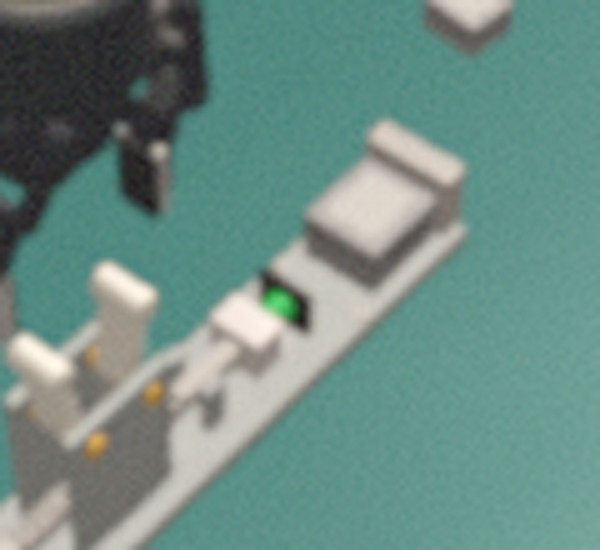

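The fingers straddle the bars evenly (±40 mm about the middle). The tips are 35 mm above the reported TCP at this opening, so I go down to TCP z = 89 (tips about z 124 open, 114 closed).

send_rows(dp=[[0,0,-15],[0,0,-30],[0,0,-42],[0,0,-51],[0,0,-51]], rot=[[0,0,0],[0,0,0],[0,0,0],[0,0,0],[0,0,0]])

```text
time: 13.12
tool_pos: [584.6, -82.0, 87.8]
tcp_rot: [179.9, 0.0, -76.3]
ft_force: [-0.0, 0.2, 0.3]
finger_gap: 80.3
```

send_rows(dp=[[0,0,0],[0,0,0],[0,0,0],[0,0,0],[0,0,0]], rot=[[0,0,0],[0,0,0],[0,0,0],[0,0,0],[0,0,0]], jaw=35, force=40)

```text
time: 13.75
tool_pos: [586.0, -79.7, 91.1]
tcp_rot: [-179.9, 0.2, -76.3]
ft_force: [-5.1, 11.1, 11.2]
finger_gap: 35.7
```

```bash
python3 chk.py 10
```

```text
13.75 [586.04167728 -79.70252697  91.07120095] [-1.79855900e+02  1.66522678e-01 -7.62538808e+01] 35.65507303189831 [-5.10432814 11.09583871 11.16860558]
289 x [ 81.8  84.4 106.2 130.8 133.9] y [-20.6 -18.8   1.   21.7  24.4] z 42.08501500345028 [array([107.8,   1.9]), array([52. , 44.7]), np.float64(1.4)]
front face x 67 83.83106921529368 [1.44589300e-02 8.38462544e+01]
```

View pics/c10.png

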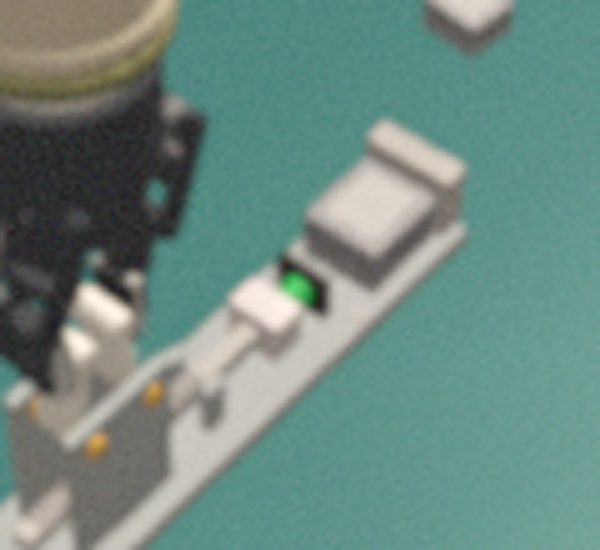

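The squeeze works: the jaw moved forward, with the pad now at (305,285). There's an 11 N side pull, so the arm's centre is about 2 mm off along the clamp. I'll correct that. I also need a subpixel tracker for the nose and pad.

```bash
cat > track.py <<'E'
from h import *
def P(s,x,y,z):
    w=O+U*x+V*y; return np.array(proj(s,np.array([w[0],w[1],z+3])))
ref=load("scene8.pkl"); R=cv2.GaussianBlur(ref["pixels"].astype(np.float32),(0,0),0.7)
L=local(cloud(ref))
def grid(x0,x1,y0,y1,z):
    g=np.array([P(ref,x,y,z) for x in np.arange(x0,x1+.1,1.5) for y in np.arange(y0,y1+.1,2)]); 
    x=np.array([x for x in np.arange(x0,x1+.1,1.5) for y in np.arange(y0,y1+.1,2)]);return g
def track(s,x0,x1,z,y0=-17,y1=17,T=None):
    I=cv2.GaussianBlur(s["pixels"].astype(np.float32),(0,0),0.7)
    g=grid(x0,x1,y0,y1,z).astype(np.float32)
    a=cv2.remap(R,g[:,:1],g[:,1:],cv2.INTER_CUBIC)
    xm=(x0+x1)/2;b=P(ref,xm,0,z)
    T=np.arange(-2,75,0.25) if T is None else T;E=[]
    for t in T:
        h=g+(P(ref,xm+t,0,z)-b).astype(np.float32)
        E.append(((cv2.remap(I,h[:,:1],h[:,1:],cv2.INTER_CUBIC)-a)**2).mean())
    E=np.array(E);i=int(np.argmin(E))
    if 0<i<len(E)-1:
        d=(E[i-1]-E[i+1])/(2*(E[i-1]-2*E[i]+E[i+1]));return T[i]+d*(T[1]-T[0]),E[i]
    return T[i],E[i]
def report(s):
    n=track(s,-14,11,41,-17,10); p=track(s,22,32,34,-17,17)
    print("nose %.2f (%.0f)  pad %.2f (%.0f)  press %.2f"%(n[0],n[1],p[0],p[1],n[0]-p[0]))
E
python3 - <<'E'
from track import *
m=(L[...,2]>37)&(L[...,2]<46)&(abs(L[...,1])<20)&(L[...,0]>-40)&(L[...,0]<60)
q=L[m];print("nose/pad top pts x",np.sort(q[:,0]).round(0))
for f in ["scene0","scene8","scene9","scene10"]: print(f,end=" ");report(load(f+".pkl"))
E
```

```text
nose/pad top pts x [-38. -30. -30. -29. -28. -27. -27. -27. -26. -25. -25. -24. -24. -24.
 -23. -23. -23. -22. -22. -22. -21. -21. -21. -19. -19. -19. -18. -18.
   4.   4.   4.   4.   5.   5.   5.   5.   5.   5.   5.   6.   6.   6.
   6.   6.   6.   6.   7.   7.   7.   7.   7.   7.   8.   8.   8.   9.
   9.   9.   9.  10.  10.  10.  10.  10.  11.  11.  11.  11.  11.  11.
  12.  12.  12.  12.  13.  13.  13.  13.  13.  13.  14.  14.  14.  14.
  14.  15.  15.  15.  15.  15.  15.  16.  16.  16.  17.  17.  17.  18.
  18.  18.  19.  19.  20.  20.  20.  20.  20.  20.  21.  21.  21.  21.
  21.  21.  22.  22.  22.  22.  23.  23.  23.  23.  23.  24.  29.  40.
  40.  40.  40.  41.  41.  41.  41.  41.  41.  41.  41.  42.  42.  42.
  43.  43.  43.  43.  44.  44.  44.  44.  44.  45.  45.  45.  45.  45.
  47.  47.  47.  48.]
scene0 nose 0.13 (7)  pad -0.18 (4)  press 0.31
scene8 nose 0.00 (0)  pad -0.01 (0)  press 0.01
scene9 nose 0.03 (1)  pad -0.03 (1)  press 0.07
scene10 nose 13.36 (11)  pad 13.05 (27)  press 0.30
```

```bash
sed -i 's/n=track(s,-14,11,41,-17,10); p=track(s,22,32,34,-17,17)/n=track(s,2,26,41,-18,15); p=track(s,37,48,38,-17,17)/' track.py; python3 - <<'E'
from track import *
for f in ["scene0","scene8","scene9","scene10"]: print(f,end=" ");report(load(f+".pkl"))
E
```

```text
scene0 nose 0.02 (7)  pad 0.06 (5)  press -0.04
scene8 nose -0.00 (0)  pad 0.00 (0)  press -0.00
scene9 nose -0.00 (1)  pad -0.00 (2)  press 0.00
scene10 nose 13.19 (21)  pad 13.25 (21)  press -0.06
```

send_rows(dp=[[0,0,0],[-0.5,2,0],[-0.5,2,0],[-0.5,2,0],[-0.5,2,0]], rot=[[0,0,0],[0,0,0],[0,0,0],[0,0,0],[0,0,0]], jaw=74, force=30)

```text
time: 14.42
tool_pos: [584.7, -80.4, 88.7]
tcp_rot: [180.0, -0.0, -76.3]
ft_force: [0.1, -0.0, -0.3]
finger_gap: 74.1
```

send_rows(dp=[[0,0,0],[0,0,0],[0,0,0],[0,0,0],[0,0,0]], rot=[[0,0,0],[0,0,0],[0,0,0],[0,0,0],[0,0,0]], jaw=35)

```text
time: 15.05
tool_pos: [585.5, -79.7, 90.5]
tcp_rot: [-179.9, 0.0, -76.3]
ft_force: [-3.6, 3.3, 9.8]
finger_gap: 35.7
```

```bash
cat >> chk.py <<'E'
from track import report
report(s)
E
python3 chk.py 11
```

```text
15.05 [585.51904117 -79.72927728  90.47018277] [-1.79895021e+02  6.12242937e-03 -7.63060027e+01] 35.667963117485755 [-3.64353799  3.2929902   9.75437895]
292 x [ 82.1  84.8 106.4 130.  133.9] y [-21.1 -18.9   0.7  21.4  25.2] z 41.99439907655915 [array([108.2,   1.7]), array([45.7, 52.1]), np.float64(87.8)]
front face x 90 82.65496509252674 [2.51210369e-02 7.58366140e+01]
nose 25.03 (29)  pad 37.93 (864)  press -12.90
```

send_rows(dp=[[0,0,0],[0,0,0],[0,0,0],[0,0,0],[0,0,0]], rot=[[0,0,0],[0,0,0],[0,0,0],[0,0,0],[0,0,0]], jaw=74)

```text
time: 15.72
tool_pos: [584.7, -80.3, 88.7]
tcp_rot: [180.0, 0.0, -76.3]
ft_force: [-0.3, 0.2, 0.1]
finger_gap: 74.0
```

send_rows(dp=[[0,0,0],[0,0,0],[0,0,0],[0,0,0],[0,0,0]], rot=[[0,0,0],[0,0,0],[0,0,0],[0,0,0],[0,0,0]], jaw=35)

```text
time: 16.35
tool_pos: [585.5, -79.7, 90.5]
tcp_rot: [-179.9, 0.0, -76.3]
ft_force: [-2.8, 3.4, 11.3]
finger_gap: 35.8
```

```bash
python3 chk.py 12
```

```text
16.35 [585.53780935 -79.73044216  90.51709595] [-1.79892350e+02  5.38440066e-04 -7.63000218e+01] 35.81092771662751 [-2.83136529  3.377228   11.33316392]
294 x [ 60.1  84.4 106.  130.7 133.9] y [-20.6 -18.7   1.4  21.1  25.8] z 41.94574647268473 [array([97.2,  2.8]), array([46. , 74.2]), np.float64(87.8)]
front face x 72 78.16126841652896 [-0.24730838 76.40090935]
nose 37.01 (30)  pad 39.00 (532)  press -2.00
```

View pics/c12.png

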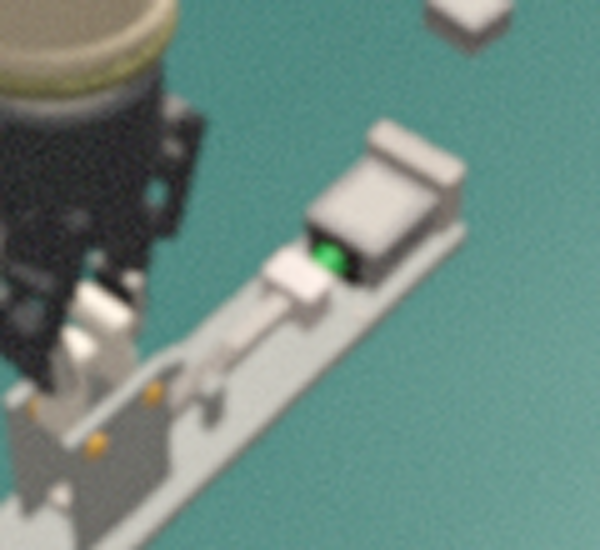

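The nose has advanced 37.0 mm (travel ≈ 53), and the pad is just at the box with the green still fully out, at (328,258). The last squeeze goes stepwise: first only to gap 46.

send_rows(dp=[[0,0,0],[0,0,0],[0,0,0],[0,0,0],[0,0,0]], rot=[[0,0,0],[0,0,0],[0,0,0],[0,0,0],[0,0,0]], jaw=74)

```text
time: 17.02
tool_pos: [584.7, -80.3, 88.7]
tcp_rot: [180.0, -0.0, -76.3]
ft_force: [0.5, 0.1, -0.3]
finger_gap: 74.1
```

send_rows(dp=[[0,0,0],[0,0,0],[0,0,0],[0,0,0],[0,0,0]], rot=[[0,0,0],[0,0,0],[0,0,0],[0,0,0],[0,0,0]], jaw=46)

```text
time: 17.65
tool_pos: [585.4, -79.7, 90.1]
tcp_rot: [-179.9, 0.0, -76.3]
ft_force: [-2.7, 3.0, 7.5]
finger_gap: 46.3
```

```bash
python3 chk.py 13
```

```text
17.65 [585.35075833 -79.69107631  90.10874613] [-1.79915906e+02  1.25579496e-02 -7.63011222e+01] 46.26075617526613 [-2.71146083  2.95249501  7.45149564]
306 x [ 60.4  65.2 105.6 130.7 133.8] y [-20.3 -18.3   1.3  21.7  24.3] z 41.664911787806375 [array([97.1,  1.9]), array([73.5, 44.5]), np.float64(0.3)]
front face x 68 80.16199993053837 [-6.98152968e-02  7.80958922e+01]
nose 42.61 (191)  pad 40.86 (568)  press 1.75
```

View pics/c13.png

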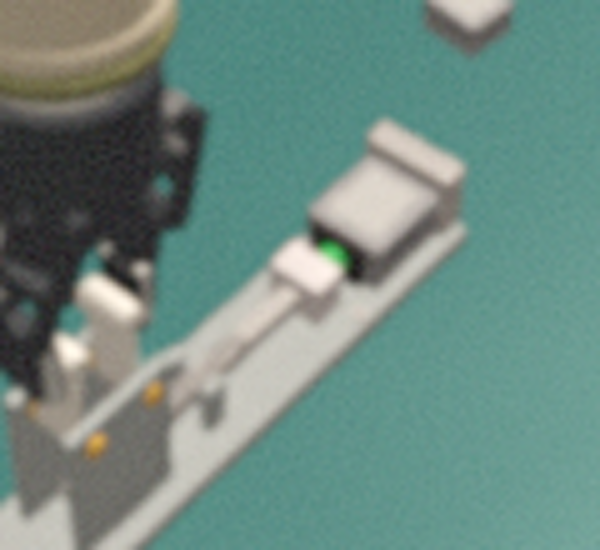

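```bash
cat > rep2.py <<'E'
from track import *
import sys
for f in sys.argv[1:]:
    s=load(f+".pkl")
    n=track(s,-2,21,41,-18,14,np.arange(-2,60,.25)); b=track(s,82,125,42,-20,24,np.arange(-3,6,.25))
    st=track(s,132,152,52,-27,27,np.arange(-3,6,.25))
    hsv=cv2.cvtColor(s["pixels"],cv2.COLOR_RGB2HSV)
    # green pixel extent on stem-top ray plane
    g=(hsv[...,0]>50)&(hsv[...,0]<75)&(hsv[...,1]>140); v,u=np.nonzero(g)
    k=(u>200)&(u<300)&(v>130)&(v<240);u,v=u[k],v[k]
    X=np.array([(atz(s,a,c,36)[:2]-O)@U for a,c in zip(u,v)])
    print(f,"nose %.2f (%.0f) box %.2f (%.0f) stop %.2f(%.0f)"%(*n,*b,*st),"green n",len(X),"x %.1f..%.1f"%(np.percentile(X,2),np.percentile(X,98)) if len(X) else "")
E
python3 rep2.py scene0 scene9 scene10 scene11 scene12 scene13
```

```text
scene0 nose 0.25 (5) box -3.00 (2006) stop 0.08(7) green n 20 x 34.7..43.3
scene9 nose 0.06 (1) box 0.06 (1) stop 0.04(1) green n 17 x 35.2..43.6
scene10 nose 13.52 (11) box 0.14 (2) stop 0.06(3) green n 18 x 49.2..57.0
scene11 nose 25.41 (15) box 0.12 (2) stop 0.06(3) green n 15 x 60.3..67.5
scene12 nose 37.50 (10) box 0.92 (4) stop 0.04(3) green n 15 x 73.1..79.6
scene13 nose 43.62 (60) box 2.87 (4) stop -0.00(4) green n 8 x 79.6..82.5
```

The box was pushed 2.9 mm into the stop. Press is about 4–5 mm: 4.2 from the image, 5.0 from the lever gap. Closing on to gap 40 should give about 8.

send_rows(dp=[[0,0,0],[0,0,0],[0,0,0],[0,0,0]], rot=[[0,0,0],[0,0,0],[0,0,0],[0,0,0]], jaw=40)

```text
time: 18.2
tool_pos: [585.5, -79.7, 90.5]
tcp_rot: [-179.9, 0.0, -76.3]
ft_force: [-3.1, 3.4, 9.5]
finger_gap: 40.3
```

```bash
python3 chk.py 14; python3 rep2.py scene14; python3 - <<'E'
from h import *
a=load("scene14.pkl")["pixels"][:,:,::-1]; b=load("scene12.pkl")["pixels"][:,:,::-1]
f=lambda i:cv2.resize(i[165:200,235:275],None,fx=10,fy=10,interpolation=cv2.INTER_CUBIC)
cv2.imwrite("pics/z14.png",np.hstack([f(b),f(a)]))
E
```

```text
18.2 [585.52683401 -79.66718034  90.4641918 ] [-1.79892521e+02  6.65800638e-03 -7.62995954e+01] 40.32987732693839 [-3.08008755  3.39968807  9.46998936]
324 x [ 60.6  64.1 103.8 131.3 133.9] y [-20.9 -18.6   1.3  21.4  25.2] z 41.85410434839815 [array([97.3,  2.1]), array([46.2, 73.2]), np.float64(89.7)]
front face x 57 80.86527655292397 [-5.82391260e-02  7.83578401e+01]
nose 45.13 (250)  pad 41.08 (527)  press 4.05
scene14 nose 46.19 (92) box 2.92 (4) stop -0.02(4) green n 1 x 83.1..83.1
```

View pics/z14.png

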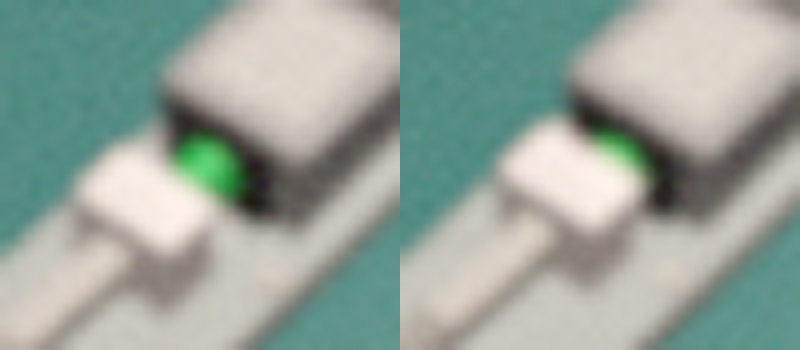

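View pics/c14.png

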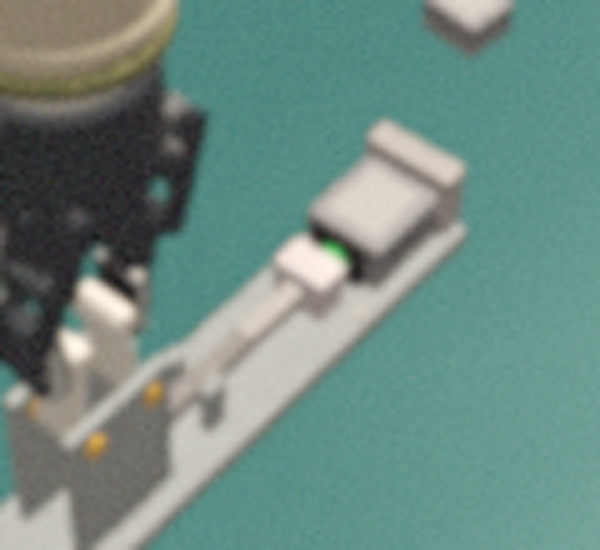

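```bash
python3 - <<'E'
from track import *
from bench import vision
for f in ["scene10","scene11","scene12","scene13","scene14"]:
    s=load(f+".pkl")
    print(f,["%.2f(%.0f)"%track(s,*a,np.arange(10,60,.25)) for a in [(-4,12,41,-18,12),(-2,16,41,-14,14),(-4,14,35,-16,0),(2,14,41,-22,-8),(2,22,41,-22,-6),(2,14,41,8,22)]])
t=vision.snapshot("top");pickle.dump(t,open("top14.pkl","wb"))
b=t["pixels"][:,:,::-1];t0=load("top0.pkl")["pixels"][:,:,::-1]
f=lambda i:cv2.resize(i[175:225,205:285],None,fx=5,fy=6,interpolation=cv2.INTER_CUBIC)
cv2.imwrite("pics/t14.png",np.hstack([f(t0),f(b)]))
E
```

```text
scene10 ['13.48(7)', '13.53(6)', '13.56(8)', '13.88(10)', '13.55(34)', '13.38(4)']
scene11 ['25.34(5)', '25.41(5)', '25.52(3)', '25.83(16)', '25.44(53)', '25.17(3)']
scene12 ['37.37(8)', '37.53(7)', '37.50(5)', '37.63(6)', '37.30(19)', '38.01(11)']
scene13 ['43.84(11)', '44.02(7)', '44.04(8)', '44.36(9)', '42.11(304)', '44.17(4)']
scene14 ['46.56(9)', '46.73(7)', '46.87(10)', '46.93(32)', '43.89(584)', '46.75(4)']
```

View pics/t14.png

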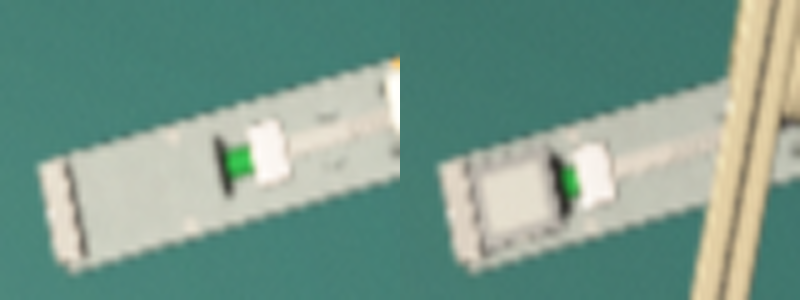

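Press is about 7.3 mm from clean tracking and 7.9 from lever geometry. The top view shows the green at about half its original length. I hold a moment and recheck that it is stable.

send_rows(dp=[[0,0,0],[0,0,0],[0,0,0],[0,0,0],[0,0,0]], rot=[[0,0,0],[0,0,0],[0,0,0],[0,0,0],[0,0,0]])

```text
time: 18.92
tool_pos: [585.5, -79.7, 90.5]
tcp_rot: [-179.9, 0.0, -76.3]
ft_force: [-3.9, 4.3, 9.3]
finger_gap: 40.3
```

```bash
python3 chk.py 15; python3 - <<'E'
from track import *
s=load("scene15.pkl");print(["%.2f(%.0f)"%track(s,*a,np.arange(10,60,.25)) for a in [(-2,16,41,-14,14),(2,14,41,8,22)]],track(s,82,125,42,-20,24,np.arange(-3,6,.25)))
t=load("top14.pkl");q=None
W=cloud(t);L=local(W)
m=(L[...,2]>39)&(L[...,2]<47)&(L[...,0]>80)&(L[...,0]<134)&(abs(L[...,1])<32);q=L[m]
print("box top view",[np.round(v,1) for v in cv2.minAreaRect(q[:,:2].astype(np.float32))])
E
```

```text
18.925 [585.54765549 -79.68358987  90.45914184] [-1.79890237e+02  4.44683733e-03 -7.62986970e+01] 40.284420608593834 [-3.90706011  4.27368618  9.28938865]
322 x [ 60.1  64.6 104.  129.6 133.5] y [-20.  -18.7  -0.   20.9  25.2] z 41.90402361316529 [array([96.9,  2.6]), array([45.1, 73.3]), np.float64(89.0)]
front face x 59 80.06708891349406 [6.97810277e-02 7.86806774e+01]
nose 45.12 (252)  pad 41.07 (512)  press 4.06
['46.77(7)', '46.70(3)'] (np.float64(2.8922097459435463), np.float32(4.090053))
box top view [array([107. ,  -0.3]), array([53.6, 43.7]), np.float64(0.1)]
```

Everything holds steady: nose at 46.7, box still and square to within about 1°, levers held at gap 40.3. Handing in.

```bash
python3 -c "
from bench import job
print(job.hand_in())"
```

```text
the job is handed in; nothing more can be done
None
```

The box is clamped upright against the end stop, and the job was handed in at about 19 s with the gripper still squeezing the levers. The 50 x 44 mm grey box was set on the bed about 3 mm short of the stop and released. I then pumped the levers with three full squeezes and one partial one, and held that last one.

**Last checks**
- **Stability:** two pictures 0.7 s apart showed the jaw, box and gripper unmoved, with the fingers holding at 40.3 mm.
- **Box:** the pad pushed it about 2.9 mm, up against the stop. It stands square to within about 1° and centred on the bed.
- **Pad:** pushed in about 7.3 mm of 16 by image tracking, or about 7.9 mm from the lever opening. The top view shows roughly half the green stem still out.
- **Bystanders:** the arm never went near the tin, tweezers or magnifier. I did not measure them again at the end.

**What disagreed**
- **Fingertip height:** the fingertips are 24 to 35 mm above the reported TCP depending on the opening, not 14 mm ahead of it as the description says. My first grasp closed above the box without touching it, and I used camera-measured heights from then on.
- **Pad tracking:** direct tracking of the pad face failed near the box, so the push depth comes from the nose and box positions instead.

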